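# Pump yellow paint into the palette's empty well from a twist-lock bottle

## Robot

A 6-joint arm with a two-finger parallel gripper is mounted at the origin on the work surface. World frame = base frame: x ahead of the robot, y to its left, z up, the work surface at z = 0. Lengths are in m, angles in rad, forces in N, time in s.
With the tool pointing down it reaches from about 0.275 to 0.825 m from the base axis. Payload 5.2 kg.
Tool frame: the origin (TCP) lies at the very end of the fingers, on their centre line; the grasp point (between the pads) lies 19 mm behind it; z points along the fingers, y is the line along which they close (so a half turn about z gives the same grasp; the last joint's range is limited). The gripper opens to 93 mm and grips with 3 to 60 N. Pads are 15 mm wide; open, the fingers measure 128 mm over their backs; the gripper's body (75 mm by 188 mm) begins 65 mm behind the grasp point.
Start: joints at [-1.466, 0.259, 1.535, -0, 1.348, -0.203], TCP at [0.167, -0.524, 0.219] pointing down, gripper open.
Joint ranges: [-3.14, 3.14], [-0.91, 2.08], [0.19, 2.58], [-1.22, 4.36], [0.22, 2.71], [-3.12, 3.12]. Speed limits (rad/s): [2.57, 2.57, 3.14, 3.14, 3.14, 3.14].

## Interface

Orientations are given as a unit quaternion [w, x, y, z].
In Python, from cell import robot gives the robot as it stands.
- The arm moves only by the tool send_rows, never from a script. Its argument "increments" is a list that holds one entry, the list of rows, each a list of 6 numbers: the shift along the tool's x, y, z normalised to -1 to 1, where 1 is 0.6 m, then the turn, a rotation vector about the tool's x, y, z normalised to -1 to 1, where 1 is pi/2 rad. A call has 1 to 8 rows; each row is the pose to reach, as a shift and turn from the pose commanded when the call began, along the tool's axes at that moment; what a row does not reach only later rows make up. A row lasts 1/8 s, in which the tool goes at most 62.5 mm and 10.7 degrees, less where a joint would pass 70% of its speed; a pose out of reach is approached as far as the arm can. A call with a number of a shift or a turn outside -1 to 1 is refused whole. A call with a gripper value outside its range is refused whole. "jaw" is the gripper command: -1 is fully open, 1 is shut, values between are in proportion, set as the call begins (left out, the last holds). The fingers move at their own pace and stop on an object; the grip force is fixed at half the most. Time passes only in rows, so rows that repeat a pose let the fingers close. It gives the time, the measured TCP pose, the force, the opening and the grip force at its end, in the units of the state.
- robot.get_state(): the state, without advancing time (a new reading comes with each control period).
- robot.get_image(name): name is "scene" or "top" or "wrist"; returns (picture, depth): 400x640x3 uint8, blue, green, red; 400x640 float32, m along the optical axis (not along the pixel's ray), 0 where there is no reading.
- robot.calibration(name): a dict with "mtx" (3x3 intrinsics, pixels), "rvec" (rotation vector, rad) and "tvec" (3), from world to camera coordinates, as OpenCV has them; the wrist camera has in their place "mount" (4x4, takes a point from camera to tool coordinates, whose origin is the TCP and whose axes are the flange's). Camera axes: x right, y down, z forward; pixel columns grow to the right and rows downward; lengths in m; the calibration is good to about 2 mm. The wrist camera is an equidistant fisheye: a pixel r from the principal point sees the ray r / f radians off the axis. A picture is of the moment at which its call begins: read the wrist's pose just before it. calibration takes no time and is no camera call.
- robot.finish_job(): hands the job in; it is judged then, once.
Trained networks look in the newest picture that a camera, given by its name, has taken for a name from the list of things; names that differ only in an ending like _2 or _b are one class to them, and where a whole thing is asked for, a point or a joint stands for the part that bears it (a point fixed in the world has none). Each returns a list of dicts, best first, with "p" (0 to 1); they miss things now and then, are a little off and sometimes report something else, mostly with a low value. They report only what shows in the picture. A call takes as long as a camera call.
- robot.boxes_of(label, camera): "rect" ([centre column, centre row, width, height] in pixels, round what is visible of it).
The state is a dict: "time_s": time; "q": joint angles; "qd": joint speeds; "tau": joint torques, N m; "tcp_pos": TCP position; "eef_rot": TCP orientation; "contact_force": force on the tool from outside, world axes, zero at the start; "moment": the same for the moment, N m; "gripper_width": opening from 0.0 (shut) to 1.0 (fully open); "gripper_force": force on a finger pad.
Only numpy, scipy, OpenCV 4.12 (cv2) and the standard library are available. Lean on these libraries where they do the work, as an engineer would, in place of code of your own. Each camera call takes 0.05 s, during which the arm holds its last target. There are 200 camera calls.

## Task

Refill the palette's empty well with yellow: twist the head of the yellow pump anticlockwise until you feel it come free of its lock and give under light pressure, set the palette flat on the table with the empty well under the mouth of the spout, then press the head right down and let it come fully back up. Until the empty well is under the mouth never push the head down more than a third of its stroke, or paint lands on the table. Leave the palette there under the spout, do not pump the blue bottle, and leave the other things where they are.

Things in the scene. Friction and masses are not known exactly. Their poses are not given: they have to be found in the camera images.
- caddy: Fixed plywood bottle caddy, 482 mm long (local y), its front facing local -x towards the robot. Origin: under its middle, on the table. Its base, 12 mm thick, reaches 48 mm in front of the bottles' axes; a steel bar runs along the front 71 to 79 mm above the table. Three fixed bottles stand in it 150 mm apart, in any order: yellow pump, blue pump, red with a plain cap (205 mm tall).
- yellow_bottle: Fixed bottle of yellow paint, 80 mm across, the pump's upright axis through its middle. Origin: centre of its underside, 12 mm above the table; axes as the caddy's. On its neck sits a white ribbed screw collar, 48 mm across, top 190 mm above the origin, with one slot in its rim, about 10 mm wide, for the small red lug under the pump's head.
- yellow_top (a point): Centre of the flat top of the yellow pump's head, on the pump's axis, 256 mm above the table when up. Local z is up, local x level along the spout. The head is a block 26 mm wide, 22 mm tall, from 22 mm behind the axis to 30 mm in front; a spout 15 mm wide, 13 mm tall goes on to 100 mm. Below the block is a round sleeve 26 mm across and 30 mm long, a red lug at its foot under the spout.
- yellow_mouth (a point): Mouth of the yellow pump's spout, opening downwards, 94 mm out from the pump's axis and 26 mm below the head's top (about 230 mm above the table when up). It swings with the head and goes down with it.
- yellow_head (a joint): Swivel of the yellow head, rad: 0 parked, grows anticlockwise seen from above, stop at 1.75; at 1.15 the spout points straight out of the caddy's front. Starts locked at 0 to 0.2, stays where left (0.06 N m). It is free only in a window 0.2 wide, its middle anywhere from 0.85 to 1.45, to be found by feel; elsewhere it gives 2 mm, then the lug meets the collar's rim.
- yellow_pump (a joint): Stroke of the yellow pump, m: 0 is up, 0.025 is fully down. A spring brings it up: 6 N at the top, 14 N at the bottom.
- blue_pump (a joint): Stroke of the blue pump (same make, blue head), m: 0 is up. Not to be worked.
- palette_mid (a point): Centre, half-way up, of the loose white palette to be filled: a strip 184 mm long (local x), 56 mm wide (local y), 20 mm tall, about 140 g, with three round wells 46 mm across and 14 mm deep at x = -58, 0 and 58 mm. The well at +58 mm is empty; the others hold grey and ochre paint. Grip it across its width. It starts on a pale grey board 3 mm thick.
- palette_well (a point): Centre of the floor of the empty well, 6 mm above the palette's underside, 58 mm from the palette's centre along its local x and 34 mm from its end.
- full_palette_mid (a point): Bystander: centre of a like palette with red, green and white paint, 184 x 56 x 20 mm. Leave it.
- green_pot_mid (a point): Bystander: centre of a clay pinch pot, green inside, 72 mm across, 50 mm tall, on the pale grey board. Leave it.
- gold_pot_mid (a point): Bystander: centre of a clay pinch pot, gold inside, 66 mm across, 56 mm tall, on the table beyond the left end of the caddy. Leave it.
- brush_grip (a point): Bystander: handle of a slim red paint brush, 190 mm long, 10 mm thick, lying on the pale board. Leave it.
- water_pot_mid (a point): Bystander: centre of a blue water pot, 74 mm across, 85 mm tall, at the right of the caddy. Leave it.

How it is judged:
On the way, in this order (a step that is already met when the one before it is completed fails the run):
1. the yellow pump is pressed right down (at least 22 of its 25 mm) with the mouth of its spout over the palette's empty well (within 18 mm of its centre, seen from above), the palette flat on the table (value of joint yellow_pump above 0.022 m and horizontal distance between palette_well and yellow_mouth below 0.018 m and angle between palette_mid's own z axis and vertical below 0.08 rad and height (world z) of palette_mid below 0.02 m), for 0.1 s.
2. the pump has come back up (value of joint yellow_pump below 0.003 m), for 0.1 s.
At the end, for the whole second after the job is handed in: The yellow pump is fully up (within 3 mm), and the palette stands flat (within 5 degrees) on the table, let go, with the centre of its empty well within 20 mm of under the mouth of the spout (value of joint yellow_pump below 0.003 m and horizontal distance between palette_well and yellow_mouth below 0.02 m and angle between palette_mid's own z axis and vertical below 0.08 rad and height (world z) of palette_mid below 0.02 m and linear speed of palette below 0.02 m/s); the robot touches nothing.
It fails at once if the yellow pump is pushed more than 12 mm down while the centre of the empty well is more than 20 mm from under the mouth (value of joint yellow_pump above 0.012 m and horizontal distance between palette_well and yellow_mouth above 0.02 m).
It fails at once if the blue pump is pushed more than 8 mm down (value of joint blue_pump above 0.008 m).
It fails at once if a bystander (pots, brush, water pot, other palette) is moved more than 30 mm (distance of any of full_palette_mid, green_pot_mid, gold_pot_mid, brush_grip, water_pot_mid from where it was at the start of the episode above 0.03 m).
It also fails if it takes over 72 s, if anything falls off the work surface, if the arm or the gripper's body presses on something with over 40 N, if the wrist force passes 120 N, or if a joint passes its speed limit or range.

## Working session

There is one attempt and no reset: what is moved stays moved. The work goes in short steps, Python scripts to look and compute and a tool call to move; the robot and the scene stay as the last step left them, time stands still between calls to the robot, and variables do not carry over. Pictures are saved under pics/ and viewed, at most 10 in all, crops included, and the job is handed in when it is done.

Besides the shell and the picture viewer there is one more tool, called after "Call:" as name([rows], argument=value, ...), one row to a line, values as JSON. send_rows: Moves the arm, as the interface text tells. Its arguments: {"type":"object","properties":{"increments":{"type":"array"},"jaw":{"type":"number"}},"required":["increments"]}

```bash
ls; mkdir -p pics; python3 - <<'E'
from cell import robot
import cv2,numpy as np
s=robot.get_state(); print(s)
for n in("scene","top"):
    im,d=robot.get_image(n); cv2.imwrite(f"pics/{n}0.png",im); np.save(f"pics/{n}0.npy",d)
    c=robot.calibration(n);print(n,c)
    for l in ["palette_mid","yellow_top","yellow_bottle","full_palette_mid","caddy"]:
        print(l,[(round(b["p"],2),np.round(b["rect"]).tolist()) for b in robot.boxes_of(l,n)[:3]])
print(robot.calibration("wrist"))
E
```

```text
pics
{'time_s': 0.0, 'q': array([-1.46580654e+00,  2.59365976e-01,  1.53604337e+00, -5.08429401e-06,
        1.34799734e+00, -2.02765288e-01]), 'qd': array([ 0.00042629,  0.00075877, -0.00041288, -0.00018389, -0.00110232,
       -0.00048537]), 'tau': array([-1.16623891e-03, -4.37302744e+01, -2.84003198e+01,  7.15881726e-02,
        4.13428294e-02, -1.40039569e-04]), 'tcp_pos': array([ 0.16658818, -0.52360939,  0.21782128]), 'eef_rot': array([-9.06055608e-04,  9.88183701e-01,  1.53271490e-01,  4.18485765e-05]), 'contact_force': array([-0.00243103,  0.58263318,  0.49743112]), 'moment': array([ 0.05551899,  0.0064848 , -0.02073551]), 'gripper_force': 0.0, 'gripper_width': 1.0004118261390975}
scene {'mtx': array([[507.69509526,   0.        , 322.12298796],
       [  0.        , 507.69509526, 200.47879822],
       [  0.        ,   0.        ,   1.        ]]), 'rvec': array([ 1.31260209,  2.31566943, -0.86023191]), 'tvec': array([ 0.28274023, -0.23528563,  1.77126195])}
palette_mid [(0.95, [445.0, 266.0, 28.0, 60.0])]
yellow_top [(0.82, [280.0, 194.0, 49.0, 17.0])]
yellow_bottle [(0.98, [2
[... 572 characters left out ...]
0, 48.0, 42.0])]
full_palette_mid [(0.72, [457.0, 237.0, 30.0, 62.0]), (0.62, [346.0, 168.0, 49.0, 42.0])]
caddy [(0.57, [359.0, 168.0, 160.0, 56.0]), (0.51, [289.0, 151.0, 42.0, 20.0])]
{'mtx': array([[309.70691629,   0.        , 318.05785566],
       [  0.        , 309.70691629, 198.39734982],
       [  0.        ,   0.        ,   1.        ]]), 'mount': array([[-5.14663449e-04, -9.67866223e-01, -2.51465127e-01,
         6.94532867e-02],
       [ 9.99999360e-01, -2.44693787e-04, -1.10485407e-03,
        -4.75478461e-04],
       [ 1.00781898e-03, -2.51465535e-01,  9.67865729e-01,
        -1.66293990e-01],
       [ 0.00000000e+00,  0.00000000e+00,  0.00000000e+00,
         1.00000000e+00]])}
```

```bash
python3 - <<'E'
import cv2
im=cv2.imread("pics/top0.png"); cv2.imwrite("pics/topc.png",cv2.resize(im[100:320,130:530],None,fx=2,fy=2,interpolation=cv2.INTER_CUBIC))
im=cv2.imread("pics/scene0.png"); cv2.imwrite("pics/scenec.png",cv2.resize(im[110:310,170:490],None,fx=2.5,fy=2.5,interpolation=cv2.INTER_CUBIC))
E
```

```text
(no output)
```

View pics/topc.png

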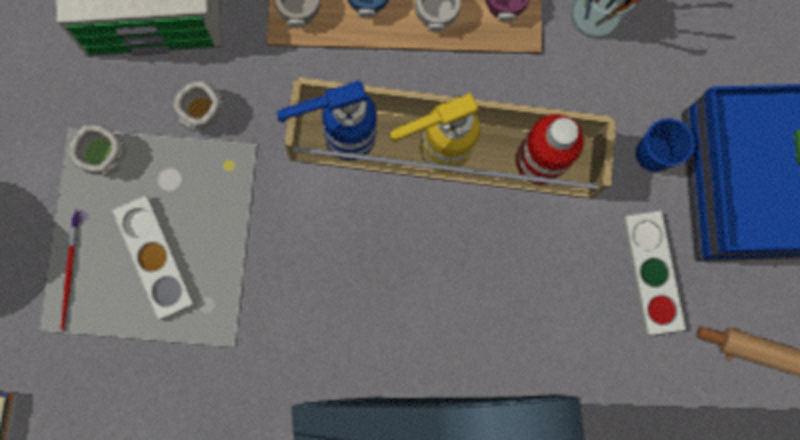

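View pics/scenec.png

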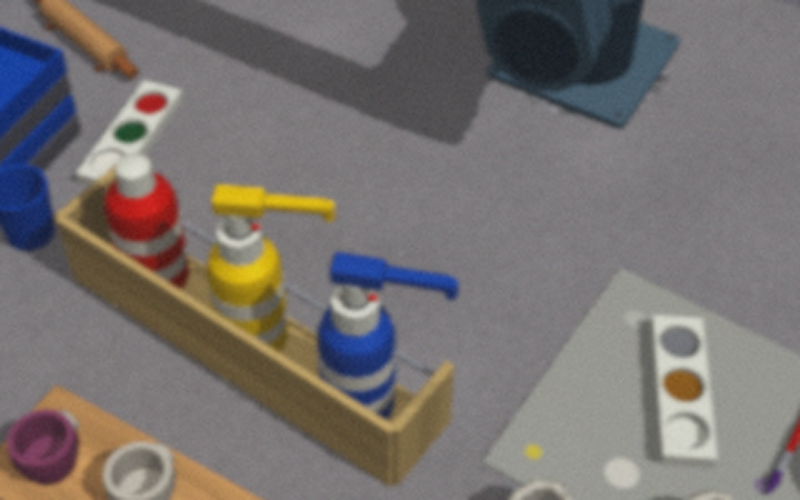

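The top view shows the palette with its empty well at the far end (crop 138,222), ochre at (152,257) and grey at (167,291). The yellow head's block is at (460,112), and its spout points left to (395,135). Blue is left of yellow and red is right of it. Next I'll measure these.

```bash
cat > h.py <<'E'
import cv2,numpy as np
from scipy.spatial.transform import Rotation as R
from cell import robot
def cloud(n,d):
    c=robot.calibration(n);K=c["mtx"];M=R.from_rotvec(np.ravel(c["rvec"])).as_matrix();t=np.ravel(c["tvec"])
    v,u=np.mgrid[:d.shape[0],:d.shape[1]]
    P=np.stack([(u-K[0,2])/K[0,0]*d,(v-K[1,2])/K[1,1]*d,d],-1)
    return (P-t)@M
def onplane(n,uv,z):
    c=robot.calibration(n);K=c["mtx"];M=R.from_rotvec(np.ravel(c["rvec"])).as_matrix();t=np.ravel(c["tvec"])
    uv=np.atleast_2d(uv).astype(float)
    r=np.c_[(uv[:,0]-K[0,2])/K[0,0],(uv[:,1]-K[1,2])/K[1,1],np.ones(len(uv))]@M
    o=-t@M
    return o+r*((z-o[2])/r[:,2])[:,None]
def tool():
    s=robot.get_state();q=s["eef_rot"]
    return s,R.from_quat([q[1],q[2],q[3],q[0]]),np.array(s["tcp_pos"])
E
python3 - <<'E'
from h import *
for n in("top","scene"):
    im=cv2.imread(f"pics/{n}0.png");d=np.load(f"pics/{n}0.npy");P=cloud(n,d)
    hsv=cv2.cvtColor(im,cv2.COLOR_BGR2HSV)
    for nm,lo,hi in(("yel",18,35),("blue",100,130)):
        m=(hsv[...,0]>lo)&(hsv[...,0]<hi)&(hsv[...,1]>120)&(d>0)&(P[...,2]>.222)&(P[...,2]<.28)&(P[...,1]<.4)&(P[...,1]>-.25)&(P[...,0]>.4)
        p=P[m]
        if len(p)<20: print(n,nm,len(p));continue
        top=p[p[:,2]>.246]
        rc=cv2.minAreaRect(p[:,:2].astype(np.float32)); print(n,nm,len(p),p.mean(0).round(3),"z",np.percentile(p[:,2],[5,50,95]).round(3),rc, cv2.boxPoints(rc).round(3).tolist())
    # palette
    m=(P[...,2]>.014)&(P[...,2]<.032)&(P[...,1]>.15)&(P[...,1]<.5)&(P[...,0]>.25)&(P[...,0]<.62)&(hsv[...,1]<50)&(hsv[...,2]>130)
    k,l,st,ce=cv2.connectedComponentsWithStats(m.astype(np.uint8))
    for i in range(1,k):
        if st[i,4]>150:
            p=P[l==i];rc=cv2.minAreaRect(p[:,:2].astype(np.float32));print("pal",n,st[i].tolist(),p.mean(0).round(3),rc)
f=lambda x,y:(x/2+130-.25,y/2+100-.25)
print("wells",onplane("top",[f(138,222),f(152,257),f(167,291)],.015).round(4))
print("pal corners",onplane("top",[f(113,208),f(146,198),f(191,304),f(163,319)],.023).round(4))
print("caddy front rim corners",onplane("top",[f(288,161),f(589,195)],.0).round(4),"bar",onplane("top",[f(296,151),f(597,186)],.075).round(4))
print("red cap",onplane("top",[f(564,133)],.205).round(4),"yellow",onplane("top",[f(476,104),f(446,112),f(392,133)],.256).round(4))
E
```

```text
top yel 340 [ 0.621 -0.091  0.255] z [0.249 0.255 0.26 ] ((0.6179771423339844, -0.08411900699138641), (0.026606140658259392, 0.1212565004825592), 25.822988510131836) [[0.5799999833106995, -0.03500000014901161], [0.6320000290870667, -0.14399999380111694], [0.656000018119812, -0.13300000131130219], [0.6039999723434448, -0.024000000208616257]]
top blue 316 [0.639 0.058 0.256] z [0.25  0.256 0.26 ] ((0.6367282867431641, 0.06708148121833801), (0.026118498295545578, 0.12046261876821518), 18.910192489624023) [[0.6050000190734863, 0.11999999731779099], [0.6439999938011169, 0.006000000052154064], [0.6690000295639038, 0.014000000432133675], [0.6299999952316284, 0.12800000607967377]]
pal top [187, 198, 39, 62, 578] [0.448 0.325 0.024] ((0.4496719241142273, 0.32664769887924194), (0.18369920551776886, 0.057031381875276566), 26.190893173217773)
scene yel 426 [ 0.628 -0.087  0.251] z [0.24  0.252 0.257] ((0.6203069090843201, -0.08206459879875183), (0.031051170080900192, 0.12024972587823868), 26.70213508605957) [[0.5789999961853027, -0.03500000014901161], [0.6330000162124634, -0.14300000667572021], 
[... 339 characters left out ...]
, [0.6740000247955322, 0.01600000075995922], [0.6309999823570251, 0.1289999932050705]]
pal scene [431, 236, 26, 60, 740] [0.457 0.33  0.021] ((0.45205989480018616, 0.32806384563446045), (0.19254879653453827, 0.05751590058207512), 26.207927703857422)
wells [[0.5044 0.3541 0.015 ]
 [0.4507 0.3289 0.015 ]
 [0.3993 0.3026 0.015 ]]
pal corners [[0.5238 0.3921 0.023 ]
 [0.541  0.3425 0.023 ]
 [0.38   0.2634 0.023 ]
 [0.3563 0.3043 0.023 ]]
caddy front rim corners [[ 0.611   0.1279  0.    ]
 [ 0.5704 -0.3471  0.    ]] bar [[ 0.6102  0.1105  0.075 ]
 [ 0.57   -0.342   0.075 ]]
red cap [[ 0.6166 -0.2664  0.205 ]] yellow [[ 0.6396 -0.1392  0.256 ]
 [ 0.6274 -0.0995  0.256 ]
 [ 0.5966 -0.0285  0.256 ]]
```

```bash
cat >> h.py <<'E'
def go(p,h,out=True):
    "increment (normalised) from the measured pose to TCP p, tool down, tool x heading h"
    s,r,t=tool()
    x=np.array([np.cos(h),np.sin(h),0]);z=np.array([0,0,-1.]);T=R.from_matrix(np.c_[x,np.cross(z,x),z])
    a=np.r_[r.inv().apply(np.array(p)-t)/.6,(r.inv()*T).as_rotvec()/(np.pi/2)]
    print(a.round(4).tolist()); return a
def st():
    s,r,t=tool();x=r.apply([1,0,0]);z=r.apply([0,0,1])
    print("t",round(s["time_s"],2),"tcp",t.round(4),"h",round(np.arctan2(x[1],x[0]),4),"zx",z.round(3),"F",np.round(s["contact_force"],1),"M",np.round(s["moment"],2),"w",round(s["gripper_width"]*93,1),"gf",round(s["gripper_force"],1),"q6",round(s["q"][5],2))
E
python3 -c "
from h import *
st();go([.636,-.119,.33],1.7);"
```

```text
t 0.6 tcp [ 0.1666 -0.5241  0.2187] h 0.3078 zx [-0. -0. -1.] F [0.9 0.6 0.4] M [-0.04  0.01 -0.05] w 93.1 gf 0.0 q6 -0.2
[0.9501, -0.4065, -0.1856, 0.0, 0.0, -0.8863]
```

Call:
send_rows([
  [[0.06,-0.03,-0.1,0,0,-0.1],[0.95,-0.407,-0.186,0,0,-0.886],[0.95,-0.407,-0.186,0,0,-0.886],[0.95,-0.407,-0.186,0,0,-0.886],[0.95,-0.407,-0.186,0,0,-0.886],[0.95,-0.407,-0.186,0,0,-0.886],[0.95,-0.407,-0.186,0,0,-0.886],[0.95,-0.407,-0.186,0,0,-0.886]],
], jaw=-0.3)

```text
time_s: 1.6
tcp_pos: [0.5233, -0.215, 0.3154]
eef_rot: [0.0, 0.658, 0.753, -0.0]
contact_force: [0.4, -0.6, -0.0]
gripper_width: 0.649
gripper_force: 0.0
```

```bash
python3 -c "
from h import *
st();go([.636,-.119,.33],2.02)"
```

```text
t 1.6 tcp [ 0.5233 -0.215   0.3154] h 1.704 zx [ 0.001 -0.001 -1.   ] F [ 0.4 -0.6 -0. ] M [-0.07 -0.14 -0.02] w 60.4 gf 0.0 q6 -0.72
[0.1336, 0.2074, -0.0243, 0.0002, 0.0005, -0.2011]
```

Above the head I'll take a wrist picture to refine the axis.

Call:
send_rows([
  [[0.134,0.207,-0.024,0,0,-0.2],[0.134,0.207,-0.024,0,0,-0.2],[0.134,0.207,-0.024,0,0,-0.2],[0.134,0.207,-0.024,0,0,-0.2],[0.134,0.207,-0.024,0,0,-0.2]],
])

```text
time_s: 2.22
tcp_pos: [0.6341, -0.1214, 0.3291]
eef_rot: [-0.0, 0.535, 0.845, -0.0]
contact_force: [-0.4, 0.3, 1.0]
gripper_width: 0.649
gripper_force: 0.0
```

```bash
cat >> h.py <<'E'
def wrist(fn=None):
    "wrist picture, world cloud"
    s,r,t=tool();im,d=robot.get_image("wrist");c=robot.calibration("wrist");K=c["mtx"];m=c["mount"]
    v,u=np.mgrid[:d.shape[0],:d.shape[1]];a=(u-K[0,2])/K[0,0];b=(v-K[1,2])/K[1,1];th=np.hypot(a,b)+1e-9
    P=np.stack([a/th*np.tan(th)*d,b/th*np.tan(th)*d,d],-1)
    P=P@m[:3,:3].T+m[:3,3]
    if fn: cv2.imwrite(fn,im)
    return im,d,P@r.as_matrix().T+t
def head(im,d,P):
    hsv=cv2.cvtColor(im,cv2.COLOR_BGR2HSV)
    m=(hsv[...,0]>18)&(hsv[...,0]<35)&(hsv[...,1]>120)&(d>0)&(P[...,2]>.225)&(P[...,2]<.27)&(P[...,0]>.45)
    return P[m]
E
python3 - <<'E'
from h import *
st();im,d,P=wrist("pics/w1.png");p=head(im,d,P)
print(len(p),np.percentile(p[:,2],[5,50,95]));rc=cv2.minAreaRect(p[:,:2].astype(np.float32));print(rc,cv2.boxPoints(rc))
E
```

```text
t 2.23 tcp [ 0.6341 -0.1214  0.3291] h 2.0132 zx [-0.001 -0.    -1.   ] F [-0.4  0.3  1. ] M [-0.01 -0.09 -0.02] w 60.3 gf 0.0 q6 -0.8
3470 [0.25199775 0.25492955 0.25695835]
((0.620071530342102, -0.0813603401184082), (0.02475154958665371, 0.12049981206655502), 24.91653060913086) [[ 0.58346456 -0.03193223]
 [ 0.6342308  -0.14121622]
 [ 0.6566785  -0.13078845]
 [ 0.60591227 -0.02150446]]
```

View pics/w1.png

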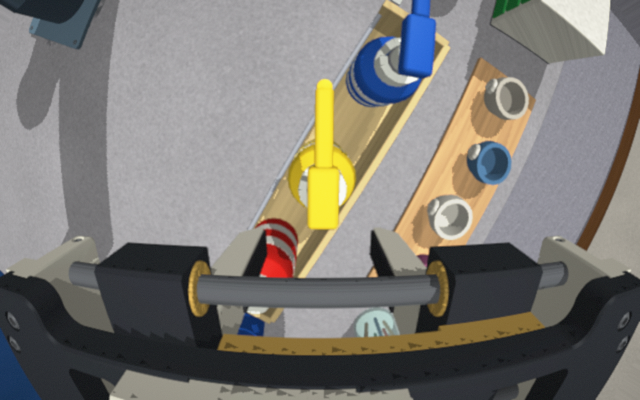

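The wrist view shows the yellow block at (323,198) between the fingers, with its spout up to (324,85). The block's axis is at about (0.6365, -0.1173) and its heading is 2.006.

```bash
python3 -c "
from h import *
go([.6365,-.1172,.228],2.006)"
```

```text
[0.0051, 0.0072, 0.1688, -0.0004, 0.0, 0.0041]
```

Call:
send_rows([
  [[0.005,0.007,0,0,0,0.004],[0.005,0.007,0.06,0,0,0.004],[0.005,0.007,0.11,0,0,0.004],[0.005,0.007,0.15,0,0,0.004],[0.005,0.007,0.169,0,0,0.004],[0.005,0.007,0.169,0,0,0.004]],
])

```text
time_s: 3.02
tcp_pos: [0.6369, -0.1165, 0.2276]
eef_rot: [-0.0, 0.537, 0.843, -0.0]
contact_force: [-0.1, 0.4, 0.4]
gripper_width: 0.65
gripper_force: 0.0
```

Call:
send_rows([
  [[0,0,0,0,0,0],[0,0,0,0,0,0],[0,0,0,0,0,0],[0,0,0,0,0,0],[0,0,0,0,0,0]],
], jaw=1)

```text
time_s: 3.65
tcp_pos: [0.6364, -0.1168, 0.2283]
eef_rot: [-0.0, 0.537, 0.843, -0.001]
contact_force: [-4.2, -0.9, 3.7]
gripper_width: 0.275
gripper_force: 30.0
```

```bash
python3 -c "
from h import *
st()"
```

```text
t 3.65 tcp [ 0.6364 -0.1168  0.2283] h 2.0071 zx [-0.002 -0.001 -1.   ] F [-4.2 -0.9  3.7] M [-0.4   0.67  0.03] w 25.5 gf 30.0 q6 -0.79
```

Call:
send_rows([
  [[0,0,0,0,0,-0.09],[0,0,0,0,0,-0.18],[0,0,0,0,0,-0.27],[0,0,0,0,0,-0.36],[0,0,0,0,0,-0.44],[0,0,0,0,0,-0.44]],
])

```text
time_s: 4.4
tcp_pos: [0.6359, -0.1174, 0.2283]
eef_rot: [-0.001, 0.219, 0.976, -0.001]
contact_force: [-7.7, -3.4, 4.6]
gripper_width: 0.28
gripper_force: 30.0
```

```bash
python3 -c "
from h import *
st()"
```

```text
t 4.4 tcp [ 0.6359 -0.1174  0.2283] h 2.6994 zx [-0.003 -0.002 -1.   ] F [-7.7 -3.4  4.6] M [-0.54  0.98  0.06] w 26.0 gf 30.0 q6 -1.48
```

Call:
send_rows([
  [[0.0011,-0.0015,0.003,0,0,0],[0.0011,-0.0015,0.0083,0,0,0],[0.0011,-0.0015,0.0083,0,0,0]],
])

```text
time_s: 4.78
tcp_pos: [0.6359, -0.1175, 0.2256]
eef_rot: [0.001, 0.22, 0.976, -0.001]
contact_force: [-7.4, -0.8, 11.4]
gripper_width: 0.276
gripper_force: 30.0
```

```bash
python3 -c "
from h import *
st()"
```

```text
t 4.78 tcp [ 0.6359 -0.1175  0.2256] h 2.6984 zx [ 0.001 -0.002 -1.   ] F [-7.4 -0.8 11.4] M [-0.18  1.1   0.02] w 25.6 gf 30.0 q6 -1.48
```

Call:
send_rows([
  [[0,0,-0.0083,0,0,0],[0,0,-0.0083,0,0,-0.064],[0,0,-0.0083,0,0,-0.064],[0,0,0,0,0,-0.064],[0,0,0,0,0,-0.064]],
])

```text
time_s: 5.4
tcp_pos: [0.6358, -0.1176, 0.2238]
eef_rot: [-0.0, 0.171, 0.985, -0.001]
contact_force: [-6.7, -2.0, 6.8]
gripper_width: 0.279
gripper_force: 30.0
```

Call:
send_rows([
  [[0,0,-0.0083,0,0,0],[0,0,-0.0083,0,0,-0.064],[0,0,-0.0083,0,0,-0.064],[0,0,0,0,0,-0.064],[0,0,0,0,0,-0.064]],
])

```text
time_s: 6.02
tcp_pos: [0.6358, -0.1177, 0.2239]
eef_rot: [-0.0, 0.121, 0.993, -0.001]
contact_force: [-5.5, -2.7, 5.4]
gripper_width: 0.278
gripper_force: 30.0
```

Call:
send_rows([
  [[0,0,-0.0083,0,0,0],[0,0,-0.0083,0,0,-0.064],[0,0,-0.0083,0,0,-0.064],[0,0,0,0,0,-0.064],[0,0,0,0,0,-0.064]],
])

```text
time_s: 6.65
tcp_pos: [0.6359, -0.1179, 0.2257]
eef_rot: [0.001, 0.071, 0.997, -0.001]
contact_force: [-7.1, -2.6, 14.0]
gripper_width: 0.275
gripper_force: 30.0
```

Call:
send_rows([
  [[0,0,-0.0083,0,0,0],[0,0,-0.0083,0,0,0.0955],[0,0,-0.0083,0,0,0.0955],[0,0,0,0,0,0.0955],[0,0,0,0,0,0.0955]],
])

```text
time_s: 7.28
tcp_pos: [0.6358, -0.1176, 0.2238]
eef_rot: [-0.0, 0.145, 0.989, -0.001]
contact_force: [-6.4, -1.8, 7.5]
gripper_width: 0.28
gripper_force: 30.0
```

Call:
send_rows([
  [[0,0,-0.0083,0,0,0],[0,0,-0.0083,0,0,0],[0,0,-0.0083,0,0,0]],
])

```text
time_s: 7.65
tcp_pos: [0.6357, -0.1176, 0.2283]
eef_rot: [-0.0, 0.145, 0.989, -0.001]
contact_force: [-6.2, -3.4, 3.4]
gripper_width: 0.273
gripper_force: 30.0
```

Call:
send_rows([
  [[0,0,0,0,0,0],[0,0,0,0,0,0],[0,0,-0.04,0,0,0],[0,0,-0.1,0,0,0],[0,0,-0.2,0,0,0],[0,0,-0.2,0,0,0],[0,0,-0.2,0,0,0]],
], jaw=-0.3)

```text
time_s: 8.52
tcp_pos: [0.6365, -0.1165, 0.3475]
eef_rot: [0.0, 0.145, 0.989, 0.0]
contact_force: [-0.1, -0.4, -0.8]
gripper_width: 0.649
gripper_force: 0.0
```

```bash
python3 - <<'E'
from h import *
st();im,d,P=wrist("pics/w2.png");p=head(im,d,P)
print(len(p),np.percentile(p[:,2],[5,50,95]));rc=cv2.minAreaRect(p[:,:2].astype(np.float32));b=cv2.boxPoints(rc);print(rc,b)
e=sorted([(np.linalg.norm(b[i]-b[(i+1)%4]),i) for i in range(4)])[-1][1]
v=b[(e+1)%4]-b[e];print("heading",np.arctan2(v[1],v[0]))
E
```

```text
t 8.53 tcp [ 0.6365 -0.1165  0.3475] h 2.8507 zx [ 0.  0. -1.] F [-0.1 -0.4 -0.8] M [ 0.08 -0.18 -0.04] w 60.3 gf 0.0 q6 -1.63
3053 [0.25174021 0.25490049 0.25700817]
((0.5981007218360901, -0.10664305835962296), (0.026481203734874725, 0.11962135136127472), 73.77948760986328) [[ 0.5369723  -0.1026494 ]
 [ 0.651832   -0.1360638 ]
 [ 0.65922916 -0.11063672]
 [ 0.54436946 -0.07722232]]
heading 2.8584917
```

```bash
python3 -c "
from h import *
go([.428,.317,.30],3.60)"
```

```text
[0.5394, 0.5925, 0.0788, 0.0007, -0.0011, -0.4771]
```

Call:
send_rows([
  [[0.54,0.592,0.079,0,0,-0.477],[0.54,0.592,0.079,0,0,-0.477],[0.54,0.592,0.079,0,0,-0.477],[0.54,0.592,0.079,0,0,-0.477],[0.54,0.592,0.079,0,0,-0.477],[0.54,0.592,0.079,0,0,-0.477],[0.54,0.592,0.079,0,0,-0.477],[0.54,0.592,0.079,0,0,-0.477]],
], jaw=-1)

```text
time_s: 9.57
tcp_pos: [0.4256, 0.3183, 0.2984]
eef_rot: [-0.002, -0.228, 0.974, -0.0]
contact_force: [1.2, 0.7, 0.5]
gripper_width: 1.003
gripper_force: 0.0
```

Call:
send_rows([
  [[0,0,0,0,0,0],[0,0,0,0,0,0],[0,0,0,0,0,0]],
])

```text
time_s: 9.95
tcp_pos: [0.4286, 0.3154, 0.3001]
eef_rot: [-0.0, -0.226, 0.974, -0.0]
contact_force: [0.3, -0.2, -0.1]
gripper_width: 1.0
gripper_force: 0.0
```

```bash
cat >> h.py <<'E'
def pal(im,d,P,lo,hi,c,rad=.16):
    hsv=cv2.cvtColor(im,cv2.COLOR_BGR2HSV)
    m=(hsv[...,1]<45)&(hsv[...,2]>170)&(d>0)&(P[...,2]>lo)&(P[...,2]<hi)&(np.hypot(P[...,0]-c[0],P[...,1]-c[1])<rad)
    m=cv2.morphologyEx(m.astype(np.uint8),cv2.MORPH_OPEN,np.ones((3,3)))
    k,l,s,ce=cv2.connectedComponentsWithStats(m)
    i=1+np.argmax(s[1:,4]);p=P[l==i];rc=cv2.minAreaRect(p[:,:2].astype(np.float32));b=cv2.boxPoints(rc)
    e=max(range(4),key=lambda i:np.linalg.norm(b[i]-b[(i+1)%4]));v=b[(e+1)%4]-b[e]
    print("pal",len(p),np.round(rc[0],4),np.round(rc[1],4),"z",np.median(p[:,2]).round(4),"ang",round(np.arctan2(v[1],v[0])%np.pi,4))
    return rc
E
python3 - <<'E'
from h import *
st();im,d,P=wrist("pics/w3.png")
pal(im,d,P,.015,.035,(.45,.328))
E
```

```text
t 9.95 tcp [0.4286 0.3154 0.3001] h -2.6854 zx [-0.001 -0.001 -1.   ] F [ 0.3 -0.2 -0.1] M [ 0.07 -0.11 -0.01] w 93.0 gf 0.0 q6 -1.6
pal 2529 [0.4511 0.3279] [0.1841 0.0567] z 0.0232 ang 0.46
```

View pics/w3.png

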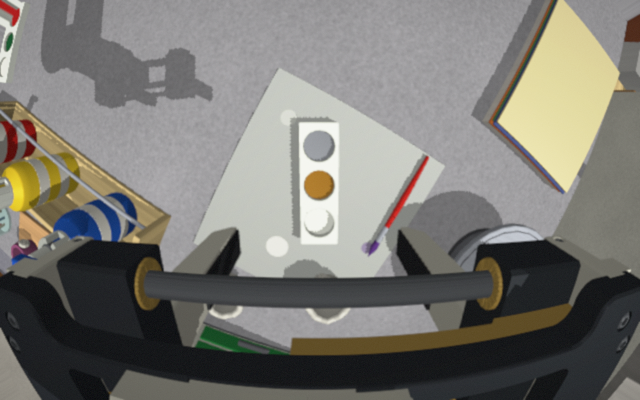

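The wrist view shows the palette centred at (319,183) with the empty well towards the gripper at (317,220). The brush is well clear, at (405,190). The palette centre is (0.4511, 0.3279), its angle is 0.46 and its size checks out.

```bash
python3 -c "
from h import *
go([.4287,.3168,.0075],.46+np.pi)"
```

```text
[-0.0013, 0.0023, 0.4879, -0.0001, -0.0003, -0.0027]
```

Call:
send_rows([
  [[-0.001,0.002,0.1,0,0,-0.003],[-0.001,0.002,0.2,0,0,-0.003],[-0.001,0.002,0.3,0,0,-0.003],[-0.001,0.002,0.38,0,0,-0.003],[-0.001,0.002,0.44,0,0,-0.003],[-0.001,0.002,0.475,0,0,-0.003],[-0.001,0.002,0.488,0,0,-0.003],[-0.001,0.002,0.488,0,0,-0.003]],
])

```text
time_s: 11.0
tcp_pos: [0.4286, 0.3174, 0.0078]
eef_rot: [-0.0, -0.229, 0.974, -0.0]
contact_force: [0.1, 0.7, 0.8]
gripper_width: 0.999
gripper_force: 0.0
```

Call:
send_rows([
  [[0,0,0,0,0,0],[0,0,0,0,0,0],[0,0,0,0,0,0],[0,0,0,0,0,0],[0,0,0,0,0,0]],
], jaw=1)

```text
time_s: 11.62
tcp_pos: [0.4282, 0.3179, 0.0081]
eef_rot: [0.0, -0.229, 0.973, -0.0]
contact_force: [-0.4, -0.2, 2.3]
gripper_width: 0.602
gripper_force: 30.0
```

```bash
python3 -c "
from h import *
st()"
```

```text
t 11.62 tcp [0.4282 0.3179 0.0081] h -2.679 zx [ 0.  0. -1.] F [-0.4 -0.2  2.3] M [-0.11 -0.12 -0.07] w 56.0 gf 30.0 q6 -1.6
```

Call:
send_rows([
  [[0,0,-0.06,0,0,0],[0,0,-0.13,0,0,0],[0,0,-0.13,0,0,0]],
])

```text
time_s: 12.0
tcp_pos: [0.4301, 0.3189, 0.0886]
eef_rot: [0.003, -0.229, 0.973, 0.001]
contact_force: [0.5, 0.3, -1.2]
gripper_width: 0.603
gripper_force: 30.0
```

```bash
python3 -c "
from h import *
st();go([.435,-.0835,.07],3.05)"
```

```text
t 12.0 tcp [0.4301 0.3189 0.0886] h -2.6789 zx [ 0.006  0.003 -1.   ] F [ 0.5  0.3 -1.2] M [ 0.09 -0.1   0.02] w 56.1 gf 30.0 q6 -1.6
[0.2923, -0.6038, 0.0292, 0.001, 0.0039, 0.3529]
```

Call:
send_rows([
  [[0.04,-0.08,0.004,0,0,0.05],[0.08,-0.165,0.008,0,0,0.1],[0.125,-0.25,0.012,0,0,0.15],[0.165,-0.34,0.016,0,0,0.2],[0.21,-0.43,0.02,0,0,0.25],[0.25,-0.52,0.025,0,0,0.3],[0.28,-0.58,0.028,0,0,0.34],[0.292,-0.604,0.029,0,0,0.353]],
])

```text
time_s: 13.0
tcp_pos: [0.4321, -0.0863, 0.0672]
eef_rot: [-0.001, 0.048, 0.999, 0.0]
contact_force: [-0.5, 0.6, -1.7]
gripper_width: 0.595
gripper_force: 30.0
```

Call:
send_rows([
  [[0,0,0,0,0,0],[0,0,0,0,0,0]],
])

```text
time_s: 13.25
tcp_pos: [0.4324, -0.0832, 0.0679]
eef_rot: [-0.001, 0.045, 0.999, 0.001]
contact_force: [0.2, 0.7, -0.9]
gripper_width: 0.602
gripper_force: 30.0
```

```bash
python3 - <<'E'
from h import *
st()
im,d=robot.get_image("top");cv2.imwrite("pics/top2.png",cv2.resize(im[100:320,230:530],None,fx=2.5,fy=2.5));P=cloud("top",d)
im,d,P=wrist("pics/w4.png")
pal(im,d,P,.05,.1,(.46,-.084))
go([.4628,-.0835,.0055],3.05)
E
```

```text
t 13.25 tcp [ 0.4324 -0.0832  0.0679] h 3.0511 zx [-0.001  0.001 -1.   ] F [ 0.2  0.7 -0.9] M [-0.01 -0.1   0.08] w 56.0 gf 30.0 q6 -1.93
pal 10002 [ 0.4065 -0.0801] [0.0566 0.082 ] z 0.0832 ang 3.0409
[-0.05, 0.0039, 0.1045, 0.0003, -0.0004, 0.0012]
```

View pics/w4.png

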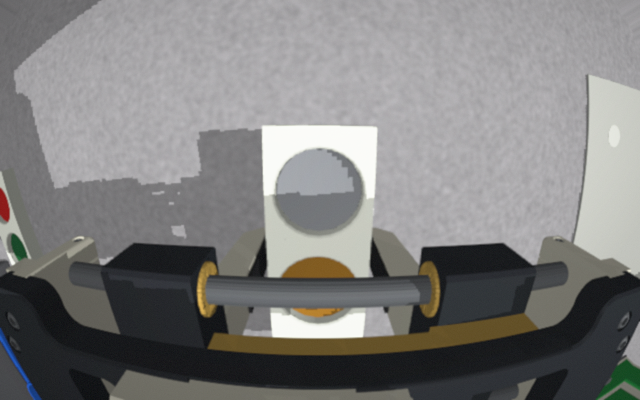

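The wrist view shows the palette held straight, with the grey well at (320,190) and ochre at (318,288). The geometry matches, so I'll place it.

Call:
send_rows([
  [[-0.02,0.002,0.03,0,0,0.001],[-0.04,0.004,0.06,0,0,0.001],[-0.05,0.004,0.085,0,0,0.001],[-0.05,0.004,0.1,0,0,0.001],[-0.05,0.004,0.1045,0,0,0.001],[-0.05,0.004,0.1045,0,0,0.001]],
])

```text
time_s: 14.1
tcp_pos: [0.4629, -0.0849, 0.0058]
eef_rot: [-0.0, 0.047, 0.999, 0.0]
contact_force: [0.3, 0.5, -0.7]
gripper_width: 0.6
gripper_force: 30.0
```

```bash
python3 -c "
from h import *
st();go([.4628,-.0835,.0055],3.05)"
```

```text
t 14.1 tcp [ 0.4629 -0.0849  0.0058] h 3.0481 zx [-0.  0. -1.] F [ 0.3  0.5 -0.7] M [ 0.04 -0.16 -0.02] w 55.8 gf 30.0 q6 -1.9
[0.0003, 0.0024, 0.0005, 0.0, -0.0, -0.0012]
```

Call:
send_rows([
  [[0,0.0015,0.0015,0,0,0],[0,0.0015,0.0025,0,0,0],[0,0.0015,0.0025,0,0,0]],
])

```text
time_s: 14.48
tcp_pos: [0.4634, -0.0843, 0.005]
eef_rot: [0.0, 0.047, 0.999, -0.0]
contact_force: [-2.0, 1.8, 6.0]
gripper_width: 0.597
gripper_force: 30.0
```

Call:
send_rows([
  [[0,0,0,0,0,0],[0,0,0,0,0,0],[0,0,0,0,0,0],[0,0,0,0,0,0],[0.02,0,-0.1,0,0,0],[0.1,0,-0.2,0,0,0],[0.12,0,-0.3,0,0,0],[0.12,0,-0.3,0,0,0]],
], jaw=-1)

```text
time_s: 15.48
tcp_pos: [0.3926, -0.0782, 0.1878]
eef_rot: [0.003, 0.047, 0.999, -0.002]
contact_force: [0.5, -0.5, 0.1]
gripper_width: 0.998
gripper_force: 0.0
```

```bash
python3 - <<'E'
from h import *
st()
im,d,P=wrist("pics/w5.png")
pal(im,d,P,.010,.03,(.488,-.086),.13)
p=head(im,d,P);print(len(p))
E
```

```text
t 15.47 tcp [ 0.3926 -0.0782  0.1878] h 3.0479 zx [ 0.007 -0.003 -1.   ] F [ 0.5 -0.5  0.1] M [ 0.01 -0.18  0.04] w 92.8 gf 0.0 q6 -1.95
pal 2295 [ 0.4533 -0.0825] [0.0561 0.1157] z 0.0202 ang 3.0452
0
```

View pics/w5.png

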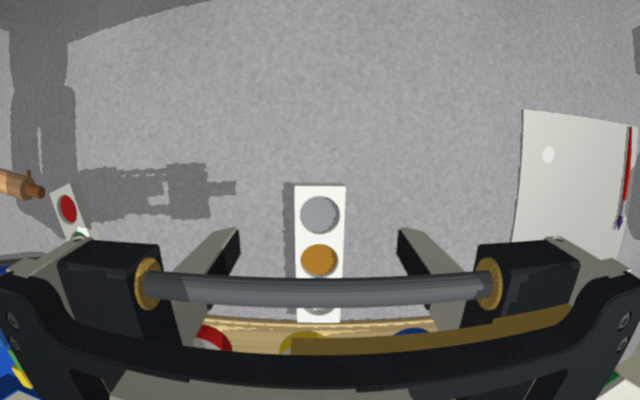

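The palette stands flat (top at z=0.020) with its well at about (0.545, -0.0915), almost exactly under the mouth. Next I'll go above the head with the fingers shut.

Call:
send_rows([
  [[0,0,-0.1,0,0,0],[0,0,-0.2,0,0,0],[0,0,-0.25,0,0,0],[0,0,-0.25,0,0,0]],
], jaw=1)

```text
time_s: 16.02
tcp_pos: [0.3928, -0.0779, 0.3346]
eef_rot: [0.001, 0.047, 0.999, -0.0]
contact_force: [-0.2, 0.5, -0.3]
gripper_width: 0.623
gripper_force: 0.0
```

```bash
python3 -c "
from h import *
st();go([.636,-.1176,.335],2.852)"
```

```text
t 16.02 tcp [ 0.3928 -0.0779  0.3346] h 3.0482 zx [ 0.002 -0.001 -1.   ] F [-0.2  0.5 -0.3] M [ 0.08 -0.18 -0.01] w 57.9 gf 0.0 q6 -1.95
[-0.4098, -0.028, 0.0003, -0.0003, 0.0014, 0.1249]
```

Call:
send_rows([
  [[-0.1,-0.007,0,0,0,0.03],[-0.2,-0.014,0,0,0,0.06],[-0.3,-0.02,0,0,0,0.09],[-0.38,-0.026,0,0,0,0.125],[-0.41,-0.028,0,0,0,0.125],[-0.41,-0.028,0,0,0,0.125],[-0.41,-0.028,0,0,0,0.125]],
])

```text
time_s: 16.9
tcp_pos: [0.634, -0.1168, 0.3321]
eef_rot: [-0.002, 0.144, 0.99, 0.0]
contact_force: [0.4, 0.1, 0.5]
gripper_width: 0.008
gripper_force: 0.0
```

```bash
python3 - <<'E'
from h import *
st();im,d,P=wrist("pics/w6.png");p=head(im,d,P)
rc=cv2.minAreaRect(p[:,:2].astype(np.float32));b=cv2.boxPoints(rc)
e=max(range(4),key=lambda i:np.linalg.norm(b[i]-b[(i+1)%4]));v=b[(e+1)%4]-b[e];v*=np.sign(-v[0])/np.linalg.norm(v)
c=np.array(rc[0]);print(rc[1],"hd",np.arctan2(v[1],v[0]),"axis",c-.039*v,"mouth",c+.055*v,"z",np.median(p[:,2]))
pal(im,d,P,.010,.03,(.488,-.086),.13)
go([.6358,-.1177,.262],2.852)
E
```

```text
t 16.9 tcp [ 0.634  -0.1168  0.3321] h 2.8519 zx [-0.003  0.001 -1.   ] F [0.4 0.1 0.5] M [ 0.08 -0.09 -0.  ] w 0.8 gf 0.0 q6 -1.64
(0.025085171684622765, 0.1167929396033287) hd 2.8447144 axis [ 0.63497962 -0.11713485] mouth [ 0.5450917  -0.08963642] z 0.2549186635851789
pal 2223 [ 0.4756 -0.0847] [0.0571 0.1598] z 0.0198 ang 3.0375
[-0.0036, -0.0006, 0.1184, 0.0001, -0.0013, -0.0002]
```

View pics/w6.png

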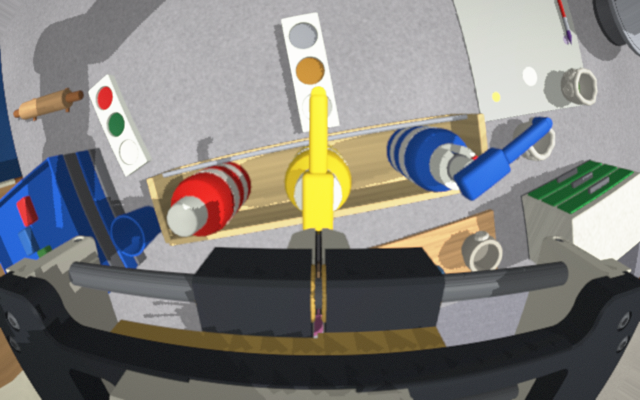

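The wrist view shows the spout mouth (318,95) over the palette's end well, with the fingers above the block. Now I'll descend to just above it, then press.

Call:
send_rows([
  [[-0.0035,0,0.03,0,0,0],[-0.0035,0,0.07,0,0,0],[-0.0035,0,0.1,0,0,0],[-0.0035,0,0.118,0,0,0],[-0.0035,0,0.118,0,0,0]],
])

```text
time_s: 17.58
tcp_pos: [0.6361, -0.1175, 0.2631]
eef_rot: [-0.0, 0.144, 0.99, 0.0]
contact_force: [-0.1, -1.1, 0.1]
gripper_width: 0.003
gripper_force: 0.0
```

Call:
send_rows([
  [[0,0,0.01,0,0,0],[0,0,0.02,0,0,0],[0,0,0.03,0,0,0],[0,0,0.04,0,0,0],[0,0,0.05,0,0,0],[0,0,0.056,0,0,0],[0,0,0.056,0,0,0]],
])

```text
time_s: 18.45
tcp_pos: [0.6376, -0.118, 0.2328]
eef_rot: [0.002, 0.144, 0.99, -0.001]
contact_force: [-3.9, 1.1, 12.5]
gripper_width: 0.004
gripper_force: 6.5
```

```bash
python3 -c "
from h import *
st()"
```

```text
t 18.45 tcp [ 0.6376 -0.118   0.2328] h 2.8518 zx [ 0.004 -0.002 -1.   ] F [-3.9  1.1 12.5] M [ 0.2   0.49 -0.03] w 0.4 gf 6.5 q6 -1.64
```

Call:
send_rows([
  [[0,0,0.004,0,0,0],[0,0,0.008,0,0,0],[0,0,0.008,0,0,0],[0,0,0.008,0,0,0],[0,0,0.008,0,0,0]],
])

```text
time_s: 19.08
tcp_pos: [0.6379, -0.1181, 0.231]
eef_rot: [0.004, 0.144, 0.99, -0.001]
contact_force: [-6.2, 1.8, 23.6]
gripper_width: 0.005
gripper_force: 11.8
```

Call:
send_rows([
  [[0,0,-0.015,0,0,0],[0,0,-0.03,0,0,0],[0,0,-0.05,0,0,0],[0,0,-0.07,0,0,0],[0,0,-0.12,0,0,0],[0,0,-0.2,0,0,0],[0,0,-0.2,0,0,0],[0,0,-0.2,0,0,0]],
])

```text
time_s: 20.08
tcp_pos: [0.6367, -0.1177, 0.3441]
eef_rot: [-0.0, 0.144, 0.99, 0.0]
contact_force: [-0.8, 0.1, -0.9]
gripper_width: 0.006
gripper_force: 0.0
```

```bash
python3 - <<'E'
from h import *
st();im,d,P=wrist("pics/w7.png");p=head(im,d,P)
rc=cv2.minAreaRect(p[:,:2].astype(np.float32));b=cv2.boxPoints(rc)
e=max(range(4),key=lambda i:np.linalg.norm(b[i]-b[(i+1)%4]));v=b[(e+1)%4]-b[e];v*=np.sign(-v[0])/np.linalg.norm(v)
c=np.array(rc[0]);print("hd",np.arctan2(v[1],v[0]),"mouth",c+.055*v,"z",np.median(p[:,2]))
pal(im,d,P,.010,.03,(.488,-.086),.13)
E
```

```text
t 20.07 tcp [ 0.6367 -0.1177  0.3441] h 2.8516 zx [-0.001  0.    -1.   ] F [-0.8  0.1 -0.9] M [ 0.05 -0.16  0.03] w 0.5 gf 0.0 q6 -1.64
hd 2.8439355 mouth [ 0.54667412 -0.08986412] z 0.25497618871525624
pal 2190 [ 0.4867 -0.0856] [0.0573 0.1827] z 0.0198 ang 3.0335
```

View pics/w7.png

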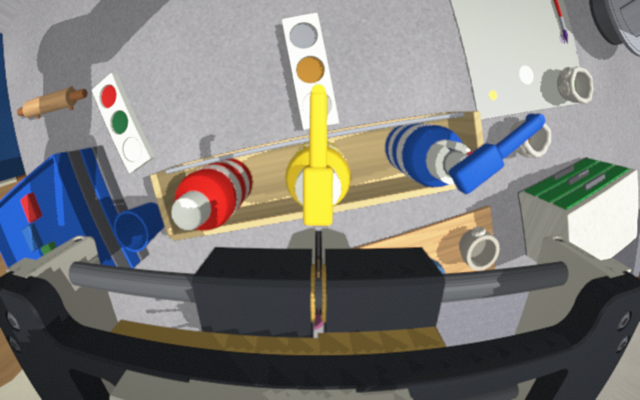

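The pump bottomed at the full 25 mm with a rise in force, and the head is back up (top at 0.255). The view shows the palette still under the mouth at (318,95), and the arm is clear of everything.

```bash
python3 -c "
from cell import robot
print(robot.finish_job())"
```

```text
the job is handed in; nothing more can be done
None
```

I handed the job in at about 20 s: the yellow head was twisted free, pressed its full 25 mm with the palette's empty well under the spout, and came fully back up; the palette is flat on the table there, but no verdict came back.

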